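# Index the marking turntable to its first marking stop

## Task

Index the marking turntable from its loading hole to the next hole: pull up the black knob of the spring plunger, swing the table counter-clockwise (seen from above) and let the pin drop fully home in the very next hole, so that the table is locked. The dark index strip with this hole is clamped at another angle for every job, so feel for the hole, stop as soon as the pin has dropped in, and never force the table against the pin. Leave the cup seated in its nest and everything else on the bench alone, and let go at the end.

Things in the scene. Friction and masses are not known exactly. Their poses are not given: they have to be found in the camera images.
- fixture: Fixed base of the hand-turned index table: 250 mm square foot plate under a round aluminium flange of 158 mm radius, its top 45 mm above the bench. Origin on the turning axis at bench height, z up; x points from the axis to the loading hole. The pin's track is a circle on the flange 135 mm from the axis. The holes leave the 10 mm pin 1 mm of play either way.
- loading_hole (a point): Mouth of the loading hole in the flange. Counter-clockwise from it a dark steel arc strip, level with the track, is clamped on the flange. It has two holes 32 degrees apart. The first is the next hole: 38 to 58 degrees (0.66 to 1.01 rad) counter-clockwise of the loading hole; the exact angle differs with each job and is not measured. The second is the wrong one.
- turntable (a joint): Angle of the table in rad: 0 with the pin in the loading hole, growing counter-clockwise seen from above; stops at -0.45 and 1.66. It turns stiffly and stays where it is left: about 2 to 3 N at the knob, 3 to 5 N with the pin riding on the track. Once the pin is in a hole the table is locked but for 1 mm of play, and pushing on only loads the pin.
- nest (a point): Floor of the nest in the middle of the turntable, on the turning axis, 64 mm above the bench, inside a steel ring of 38 mm outer and 31 mm inner radius, 8 mm high. The turntable is an aluminium disc of 112 mm radius, its top 64 mm above the bench, with a 36 mm wide lug that carries the plunger.
- plunger (a joint): Lift of the spring plunger in m: 0 with the pin home, 0.008 to 0.009 with the pin riding on the track (over 0.009 it is clear of a hole), 0.013 at its upper stop. The spring draws it down with 5 N at 0, 9 N at 0.009, 10 N at 0.013. Let go between holes, the pin rides on the track and drops into a hole by itself when it comes over it; fingers that hold the knob fast keep it from dropping.
- knob (a point): Centre of the plunger's knob: upright black cylinder, 26 mm diameter, 30 mm high, above a steel sleeve (22 mm diameter) on the lug. Pin home: centre 101 mm above the bench, underside 86, top 116; it rises with the pin and goes round with the table, 135 mm from the axis. Pinch it from above to pull; between loosely open fingers it can be pushed round and still drop. x points away from the axis.
- index_pin: Steel pin under the knob, fast with it, 10 mm diameter, round nose, 9 mm deep in the hole when home. It bends if the table is forced against it with more than 35 N. Origin on the turning axis, at bench height plus the lift; z up; x points to the knob.
- workpiece: Machined aluminium cup standing loose in the nest, 59 mm diameter, 46 mm high, 0.11 to 0.23 kg; origin at the centre of its underside, z up. Its top is 110 mm above the bench.
- tray_cup_a: A like cup in a pocket of the aluminium carrier tray (158 x 222 mm, corner posts 75 mm high) at the left. Bystander. Origin at the centre of its underside.
- tray_cup_b: Another like cup in the carrier tray. Bystander. Origin at the centre of its underside.
- screwdriver: Screwdriver lying on the bench at the right, 170 mm long. Bystander. Origin under its middle, x along it.
There are look-alikes about, which are no part of the job. Leave any green or orange look-alike of the workpiece alone.

How it is judged (in metres and radians):
On the way, in this order (a step that is already met when the one before it is completed fails the run):
1. the pin is pulled clear of the loading hole (value of joint plunger above 0.0085 m), for 0.1 s.
2. the table has left the loading hole counter-clockwise with the pin out (value of joint turntable above 0.2 rad and value of joint plunger above 0.006 m), for 0.1 s.
At the end, for the whole second after the job is handed in: The pin is home (plunger joint under 2 mm) in the first hole of the strip (turntable joint between 0.6 and 1.08 rad), the table at rest, and the cup upright (within 0.1 rad) in its nest within 5 mm of its middle (value of joint plunger below 0.002 m and value of joint turntable between 0.6 and 1.08 rad and velocity of joint turntable between -0.02 and 0.02 rad/s and distance between workpiece and nest below 0.005 m and angle between workpiece's own z axis and vertical below 0.1 rad); the robot touches nothing.
It fails at once if the table is forced against the pin: more than 35 N between the pin and its hole (contact force between index_pin and anything else above 35 N).
It fails at once if the cup in the nest is knocked or lifted out of its place (distance of workpiece from where it was at the start of the episode above 0.012 m or angle between workpiece's own z axis and vertical above 0.2 rad).
It fails at once if another thing on the bench is moved (distance of any of tray_cup_a, tray_cup_b from where it was at the start of the episode above 0.012 m or distance of screwdriver from where it was at the start of the episode above 0.02 m).
It also fails if it takes over 58 s, if anything falls off the work surface, if the arm or the gripper's body presses on something with over 40 N, if the wrist force passes 120 N, or if a joint passes its speed limit or range.

## Robot

A 7-joint arm with a two-finger parallel gripper is mounted at the origin on the work surface. World frame = base frame: x ahead of the robot, y to its left, z up, the work surface at z = 0. Lengths are in m, angles in degrees, forces in N, time in s.
With the tool pointing down it reaches from about 0.4 to 0.85 m from the base axis. Payload 4.4 kg.
Tool frame: the origin (TCP) lies on the mounting face of the last link; the fingertips stand 199 mm ahead of it and the grasp point (between the pads) lies 180 mm ahead of it; x points along the fingers, y is the direction in which the jaws open and shut, and the axes are right-handed (so a half turn about x gives the same grasp; the last joint's range is limited). The gripper opens to 94 mm and grips with 3 to 60 N. Pads are 16 mm wide; open, the fingers measure 119 mm over their backs; the gripper's body (75 mm by 177 mm) begins 78 mm behind the grasp point.
Start: joints at [-72.181, 36.005, 2.206, 86.941, -1.547, 57.084, -1.146], TCP at [0.239, 0.604, 0.405] pointing down, gripper open.
Joint ranges: [-175.42, 175.42], [-21.48, 121.26], [-71.46, 75.88], [10.55, 141.38], [-63.04, 243.04], [13.31, 113.54], [-168.57, 168.57]. Speed limits (degrees/s): [147.25, 147.25, 180, 180, 180, 180, 180].

## Interface

Orientations are given as a 3x3 rotation matrix whose columns are the frame's x, y, z axes.
In Python, from station import env gives the robot as it stands.
- The arm moves only by the shell command python3 -m creep 'ROWS' [FORCE]. ROWS is JSON, one flat list of numbers, 7 for each row, row after row: the shift along the tool's x, y, z in m, then the turn, a rotation vector about the tool's x, y, z in units of 6 degrees (1.0 is 6 degrees), then the opening, from 0 (shut) to 1 (fully open). A call has 1 to 20 rows; each row shifts and turns the commanded pose from where the row before left it, along the tool's axes as they then stand; what a row does not reach is not made up. A row lasts 1/8 s, in which the tool goes at most 62.5 mm and 10.7 degrees, less where a joint would pass 70% of its speed; a pose out of reach is approached as far as the arm can. A call is refused whole if a number of a shift passes 0.0625 or a number of a turn 1, either way. A call with a gripper value outside its range is refused whole. The fingers move at their own pace and stop on an object; FORCE is the grip in N (left out, the last holds). Time passes only in rows, so rows that do not move let the fingers close. It gives the time, the measured TCP pose, the force and the opening at its end, in the units of the state.
- env.sense(): the state, without advancing time (a new reading comes with each control period).
- env.read_camera(name): name is "scene" or "top" or "wrist"; returns a dict with "img" (420x560x3 uint8, blue, green, red), "z_map" (420x560 float32, m along the optical axis (not along the pixel's ray), 0 where there is no reading), "fx", "fy", "cx", "cy" (pixels), "dist_coeffs" ([k1, k2, p1, p2, k3] as OpenCV has them; the pictures are not rectified), "xyz" and "orientation" of the camera in the world. Camera axes: x right, y down, z forward; pixel columns grow to the right and rows downward; lengths in m; the calibration is good to about 2 mm. A picture is of the moment at which its call begins.
- env.hand_in(): hands the job in, once; it reports no verdict.
Trained networks look in a picture, given as the dict that the camera call returned (one of the last four; its "shot" number tells which), for a name from the list of things; names that differ only in an ending like _2 or _b are one class to them, and where a whole thing is asked for, a point or a joint stands for the part that bears it (a point fixed in the world has none). Each returns a list of dicts, best first, with "confidence" (0 to 1); they miss things now and then, are a little off and sometimes report something else, mostly with a low value. They report only what shows in the picture. A call takes as long as a camera call. They do not tell look-alikes from the thing itself.
- env.search_frame(picture, thing): "centre" ([x, y, z] in m, in the coordinates of the camera as it stood for that picture, good to about 4 mm: the middle of the surface that is visible of it).
- env.regions_of(picture, thing): "mask" (420x560 bool, what is visible of it).
The state is a dict: "time": time; "q": joint angles; "joint_vel": joint speeds; "tau": joint torques, N m; "tcp_pos": TCP position; "orientation": TCP orientation; "ft_force": force on the tool from outside, world axes, zero at the start; "wrist_torque": the same for the moment, N m; "gripper_width": finger opening in m.
Only numpy, scipy, OpenCV 4.12 (cv2) and the standard library are available. Lean on these libraries where they do the work, as an engineer would, in place of code of your own. Each camera call takes 0.05 s, during which the arm holds its last target. There are 200 camera calls.

## Working session

There is one attempt and no reset: what is moved stays moved. The work goes in short steps, Python scripts to look and compute and a shell command to move; the robot and the scene stay as the last step left them, time stands still between calls to the robot, and variables do not carry over. Pictures are saved under pics/ and viewed, about 8 in all and at most 12, crops included, and the job is handed in when it is done.

```bash
ls; mkdir -p pics
cat > h.py <<'E'
import numpy as np, cv2
from station import env
np.set_printoptions(precision=4,suppress=True)
def cam(n): return env.read_camera(n)
def K(p): return np.array([[p['fx'],0,p['cx']],[0,p['fy'],p['cy']],[0,0,1.]])
def world(p,c): return np.array(p['xyz'])+np.array(p['orientation'])@np.array(c)
def pix(p,w):
    c=np.array(p['orientation']).T@(np.array(w)-np.array(p['xyz']))
    return cv2.projectPoints(c.reshape(1,1,3),np.zeros(3),np.zeros(3),K(p),np.array(p['dist_coeffs'],float))[0].ravel()
def cloud(p,mask):
    v,u=np.nonzero(mask&(p['z_map']>0)); z=p['z_map'][v,u]
    n=cv2.undistortPoints(np.stack([u,v],1).astype(float).reshape(-1,1,2),K(p),np.array(p['dist_coeffs'],float)).reshape(-1,2)
    return np.array(p['xyz'])+np.c_[n*z[:,None],z]@np.array(p['orientation']).T
E
python3 - <<'E'
from h import *
s=env.sense();print(s)
for n in ['scene','top']:
    p=cam(n);cv2.imwrite(f'pics/{n}0.png',p['img']);print(n,p['xyz'])
    for t in ['knob','fixture','workpiece','nest','loading_hole']:
        try:
            for r in env.search_frame(p,t): w=world(p,r['centre']);print(t,round(r['confidence'],2),w,pix(p,w))
        except Exception as e: print(t,e)
E
cd pics; python3 -c "
import cv2,numpy as np
a=cv2.imread('scene0.png');b=cv2.imread('top0.png');cv2.imwrite('both.png',cv2.resize(np.hstack([a,b]),(800,300)))"
```

```text
pics
{'time': 0.0, 'q': array([-72.1828,  36.0578,   2.2036,  86.9942,  -1.5476,  57.0862,
        -1.146 ]), 'joint_vel': array([-0.0548,  0.0529,  0.0406, -0.0095, -0.0062, -0.0266, -0.1193]), 'tau': array([  0.0005, -54.9718,   1.1434, -18.664 ,  -0.0524,   0.0234,
         0.0002]), 'tcp_pos': array([0.239 , 0.6041, 0.4038]), 'orientation': array([[-0.0007,  0.3679,  0.9299],
       [-0.0018,  0.9298, -0.3679],
       [-1.    , -0.0019,  0.    ]]), 'ft_force': array([0.0296, 0.6559, 0.3569]), 'wrist_torque': array([ 0.0171, -0.04  , -0.009 ]), 'gripper_width': 0.09369623140783831}
scene [ 1.1585 -1.0011  1.3685]
knob 0.42 [ 0.6698 -0.0211  0.1161] [300.6861 221.327 ]
knob 0.4 [0.5935 0.4355 0.041 ] [341.8792 147.2635]
fixture 0.88 [ 0.5888 -0.1331  0.0636] [258.9554 245.7565]
workpiece 0.84 [ 0.2671 -0.244   0.0267] [156.5721 234.7579]
workpiece 0.71 [ 0.5633 -0.0965  0.096 ] [258.1148 227.7852]
workpiece 0.71 [0.8489 0.0476 0.0272] [359.5747 248.1105]
nest 0.83 [ 0.582  -0.1027  0.0627] [262.3131 238.466 ]
loading_hole 0.77 [ 0.5877 -0.1301  0.0604] [259.1873 245.5909]
top [0.2951 0.0017 1.446 ]
fixture 0.8 [ 0.5494 -0.1043  0.0635] [319.7963 205.9114]
fixture 0.71 [ 0.557  -0.0862  0.0641] [313.0304 203.2546]
workpiece 0.92 [ 0.5592 -0.0981  0.0747] [317.6681 201.5973]
workpiece 0.85 [0.8464 0.0524 0.0229] [261.399  108.8175]
workpiece 0.64 [ 0.2579 -0.2529  0.0144] [376.0057 313.2695]
nest 0.83 [ 0.5547 -0.0881  0.0601] [313.6896 204.33  ]
loading_hole 0.95 [ 0.5455 -0.1043  0.0634] [319.8492 207.3145]
```

View pics/top0.png

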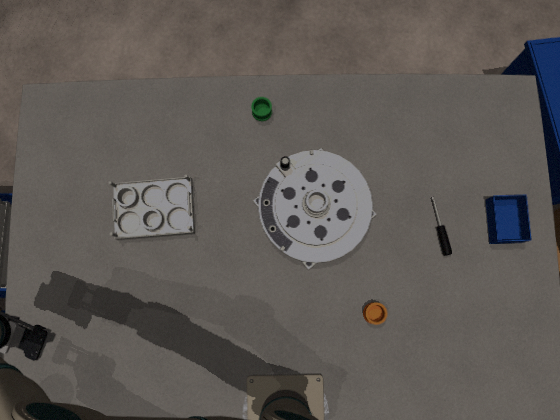

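View pics/scene0.png

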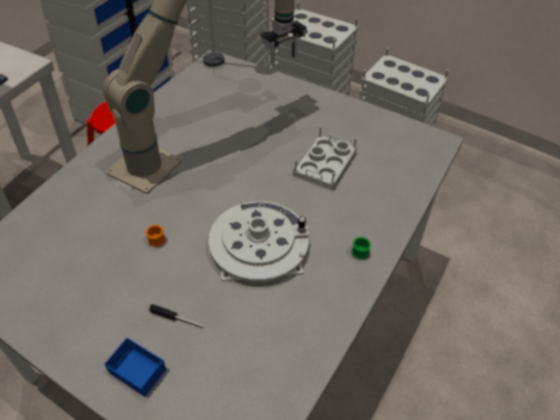

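Top view: the plunger knob is at (285,162). The strip is on the left of the flange with holes at about (267,203) and (272,228), and the cup in the nest is at (317,202). In the scene view the knob is at (301,221).
Possible mix-ups:
- **Knob:** the second "knob" hit at scene (342,147) is in the tray, so I reject it.
- **Cups:** green at top (261,108), orange at top (376,313), and the tray cups.

I'm choosing the black cylinder on the lug at top (285,162), and I'll check it in a close crop.

Run:
```python
from h import *
p=cam('top')
c=cloud(p,np.ones(p['z_map'].shape,bool))
near=np.hypot(c[:,0]-.56,c[:,1]+.098)<.2
c=c[near]
k=c[(c[:,2]>.108)&(c[:,2]<.125)&(np.hypot(c[:,0]-.67,c[:,1]+.02)<.03)]
w=c[(c[:,2]>.10)&(np.hypot(c[:,0]-.56,c[:,1]+.098)<.04)]
print('knob',len(k),k.mean(0),np.ptp(k,axis=0),'cup',len(w),w.mean(0),(w.max(0)+w.min(0))/2)
d=c[(c[:,2]>.056)&(c[:,2]<.075)]
d=d[np.hypot(d[:,0]-.56,d[:,1]+.098)<.112]; (e,r)=cv2.minEnclosingCircle(d[:,:2].astype(np.float32));print('disc',e,r,d[:,2].mean())
f=c[(c[:,2]>.035)&(c[:,2]<.055)];(e,r)=cv2.minEnclosingCircle(f[:,:2].astype(np.float32));print('flange',e,r,np.median(f[:,2]))
x0,y0,s=240,135,5
# hole pixels -> plane z=.045
def onplane(u,v,z):
    n=cv2.undistortPoints(np.array([[[u,v]]],float),K(p),np.array(p['dist_coeffs'],float)).ravel()
    d=np.array(p['orientation'])@np.r_[n,1]; o=np.array(p['xyz']); return o+d*(z-o[2])/d[2]
for u,v in [(267,203),(272,228)]: print(onplane(u,v,.045))
cv2.imwrite('pics/crop.png',cv2.resize(p['img'][135:275,240:385],None,fx=4,fy=4,interpolation=cv2.INTER_CUBIC))
```

```text
knob 71 [ 0.6625 -0.012   0.1158] [0.0244 0.0214 0.0147] cup 173 [ 0.5569 -0.0933  0.1089] [ 0.5558 -0.0938  0.1076]
disc (0.5582183003425598, -0.09542778134346008) 0.11160043627023697 0.06413940517623701
flange (0.556592583656311, -0.09369960427284241) 0.15827900171279907 0.044160321985638795
[0.5636 0.039  0.045 ]
[0.4941 0.0264 0.045 ]
```

View pics/crop.png

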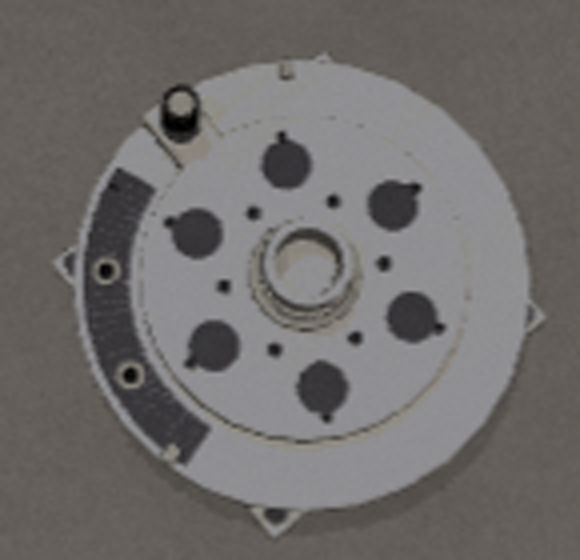

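The crop confirms the black knob on the lug at crop (180,112), and the strip's first hole at (106,270). The axis is near (0.557,-0.094). The knob sits at about 38° and the hole at about 87°, so roughly 49° to index. Moving over the knob first, then yawing so the jaws lie along the tangent.

```bash
python3 -m creep '[0.002,-0.026,0.0388,0,0,0,1, 0.002,-0.026,0.0388,0,0,0,1, 0.002,-0.026,0.0388,0,0,0,1, 0.002,-0.026,0.0388,0,0,0,1, 0.002,-0.026,0.0388,0,0,0,1, 0.002,-0.026,0.0388,0,0,0,1, 0.002,-0.026,0.0388,0,0,0,1, 0.002,-0.026,0.0388,0,0,0,1, 0.002,-0.026,0.0388,0,0,0,1, 0.002,-0.026,0.0388,0,0,0,1, 0.002,-0.026,0.0388,0,0,0,1, 0.002,-0.026,0.0388,0,0,0,1, 0.002,-0.026,0.0388,0,0,0,1, 0.002,-0.026,0.0388,0,0,0,1, 0.002,-0.026,0.0388,0,0,0,1, 0.002,-0.026,0.0388,0,0,0,1]' 20
python3 -m creep '[0,0,0,1,0,0,1, 0,0,0,1,0,0,1, 0,0,0,1,0,0,1, 0,0,0,1,0,0,1, 0,0,0,1,0,0,1, 0,0,0,1,0,0,1, 0,0,0,1,0,0,1, 0,0,0,1,0,0,1, 0,0,0,1,0,0,1, 0,0,0,1,0,0,1, 0,0,0,1,0,0,1, 0,0,0,1,0,0,1, 0,0,0,1,0,0,1, 0,0,0,1,0,0,1, 0,0,0,1,0,0,1, 0,0,0,1,0,0,1, 0,0,0,1,0,0,1, 0,0,0,1,0,0,1, 0,0,0,1,0,0,1, 0,0,0,1,0,0,1]'
cat >> h.py <<'E'
def knob_meas(p,guess,r=.03,zlo=.108,zhi=.14):
    c=cloud(p,np.ones(p['z_map'].shape,bool))
    k=c[(c[:,2]>zlo)&(c[:,2]<zhi)&(np.hypot(c[:,0]-guess[0],c[:,1]-guess[1])<r)]
    if len(k)==0: return None
    top=k[k[:,2]>np.percentile(k[:,2],90)-.004]
    e,r=cv2.minEnclosingCircle(top[:,:2].astype(np.float32))
    return len(k),np.array(e),r,np.median(top[:,2]),top.mean(0)
E
python3 - <<'E'
from h import *
s=env.sense();print(s['tcp_pos'],s['orientation'],s['q'],s['ft_force'])
p=cam('wrist');print(p['xyz']);cv2.imwrite('pics/w1.png',p['img'])
print(knob_meas(p,(.6636,-.0112)))
for t in ['knob','plunger']:
  for r in env.search_frame(p,t): w=world(p,r['centre']);print(t,r['confidence'],w,pix(p,w))
E
```

```text
time: 2.65
tcp_pos: [0.6641, -0.0121, 0.3727]
orientation: [[0.0, 0.368, 0.93], [0.0, 0.93, -0.368], [-1.0, 0.0, 0.0]]
ft_force: [1.1, 0.4, 0.0]
gripper_width: 0.0938
time: 5.15
tcp_pos: [0.6633, -0.0106, 0.3726]
orientation: [[-0.0, 0.619, -0.786], [0.0, -0.786, -0.619], [-1.0, -0.0, -0.0]]
ft_force: [-0.0, -0.3, 0.7]
gripper_width: 0.0939
[ 0.6633 -0.0106  0.3726] [[-0.      0.6188 -0.7855]
 [ 0.0004 -0.7855 -0.6188]
 [-1.     -0.0003 -0.0002]] [-20.8268  43.3689  35.354   87.1473 -27.8117  58.4637 -29.8864] [-0.0243 -0.2565  0.6614]
[0.727  0.0396 0.353 ]
(895, array([ 0.6691, -0.0112]), 0.01287080254405737, np.float64(0.11691528448577232), array([ 0.6696, -0.0108,  0.1169]))
knob 0.88 [ 0.6712 -0.0116  0.1165] [284.108  215.8487]
plunger 0.72 [ 0.6724 -0.0106  0.116 ] [283.9757 213.7311]
plunger 0.67 [ 0.6072 -0.0631  0.0629] [283.296 278.895]
```

View pics/w1.png

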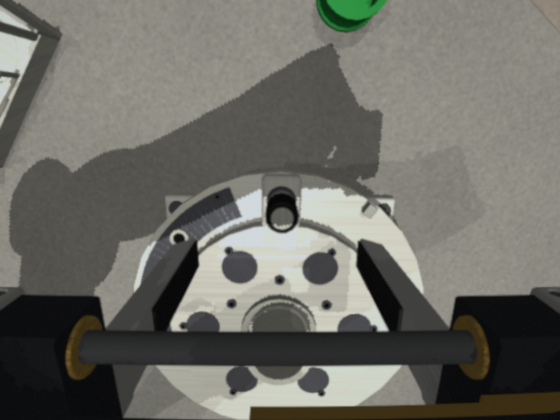

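The wrist view shows the knob top at (283,217), midway between the jaws. The fit gives radius 12.9 mm and height 0.117, which matches the description. The green cup and the tray are out of the way, so I'm descending and pinching gently.

```bash
python3 -m creep '[0,0.003,-0.003,0,0,0,1, 0.03,0,0,0,0,0,1, 0.03,0,0,0,0,0,0.6, 0.028,0,0,0,0,0,0.5, 0,0,0,0,0,0,0.42, 0,0,0,0,0,0,0.42]' 15
python3 - <<'E'
from h import *
p=cam('wrist');cv2.imwrite('pics/w2.png',p['img'])
print(knob_meas(p,(.668,-.0112)))
E
```

```text
time: 6.05
tcp_pos: [0.6681, -0.0117, 0.2857]
orientation: [[0.002, 0.622, -0.783], [-0.0, -0.783, -0.622], [-1.0, 0.001, -0.001]]
ft_force: [0.0, -0.2, 0.3]
gripper_width: 0.0572
(2730, array([ 0.6695, -0.0105]), 0.03003726713359356, np.float64(0.1334907999140428), array([ 0.6657, -0.0064,  0.1335]))
```

View pics/w2.png

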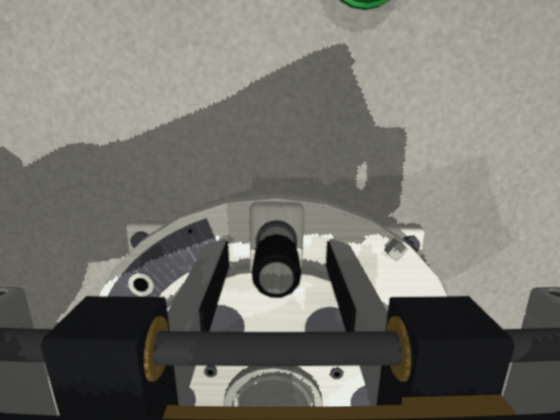

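The knob (column 277) is centred between the fingertips (228 and 328). Closing.

```bash
python3 -m creep '[0,0,0,0,0,0,0.3, 0,0,0,0,0,0,0.2, 0,0,0,0,0,0,0.1, 0,0,0,0,0,0,0, 0,0,0,0,0,0,0, 0,0,0,0,0,0,0]' 20
```

```text
time: 6.85
tcp_pos: [0.6677, -0.0113, 0.2851]
orientation: [[0.001, 0.621, -0.784], [0.0, -0.784, -0.621], [-1.0, 0.0, -0.001]]
ft_force: [-0.4, 0.3, 4.5]
gripper_width: 0.0256
```

```bash
python3 -m creep '[-0.003,0,0,0,0,0,0, -0.003,0,0,0,0,0,0, -0.003,0,0,0,0,0,0, -0.0025,0,0,0,0,0,0, 0,0,0,0,0,0,0, 0,0,0,0,0,0,0]' 30
```

```text
time: 7.6
tcp_pos: [0.6675, -0.0111, 0.296]
orientation: [[-0.0, 0.621, -0.783], [0.0, -0.783, -0.621], [-1.0, -0.0, 0.0]]
ft_force: [4.5, -0.0, -10.3]
gripper_width: 0.0258
```

The lift force of about 10 N over 10.9 mm agrees with the spring, so the pin is clear. Swinging 24° along the arc while holding it.

```bash
python3 -m creep '[0,-0.0035,0.00005,-0.25,0,0,0, 0,-0.0071,0.0002,-0.5,0,0,0, 0,-0.0071,0.0002,-0.5,0,0,0, 0,-0.0071,0.0002,-0.5,0,0,0]'
python3 -m creep '[0,-0.0071,0.0002,-0.5,0,0,0, 0,-0.0071,0.0002,-0.5,0,0,0, 0,-0.0071,0.0002,-0.5,0,0,0, 0,-0.0071,0.0002,-0.5,0,0,0, 0,-0.0035,0.00005,-0.25,0,0,0, 0,0,0,0,0,0,0, 0,0,0,0,0,0,0]'
python3 - <<'E'
from h import *
p=cam('top');s=env.sense()
v=s['tcp_pos'][:2]-np.array([.557,-.0945]);print(np.degrees(np.arctan2(v[1],v[0])),np.hypot(*v))
cv2.imwrite('pics/t2.png',cv2.resize(p['img'][135:275,240:385],None,fx=4,fy=4,interpolation=cv2.INTER_CUBIC))
E
```

```text
time: 8.1
tcp_pos: [0.6504, 0.0071, 0.2961]
orientation: [[0.001, 0.755, -0.655], [0.0, -0.655, -0.755], [-1.0, 0.0, -0.001]]
ft_force: [4.9, 0.6, -10.6]
gripper_width: 0.0255
time: 8.98
tcp_pos: [0.624, 0.0255, 0.2961]
orientation: [[-0.001, 0.887, -0.462], [0.002, -0.462, -0.887], [-1.0, -0.001, -0.001]]
ft_force: [3.5, 3.3, -9.9]
gripper_width: 0.0254
60.81814018168136 0.13745356611451487
```

View pics/t2.png

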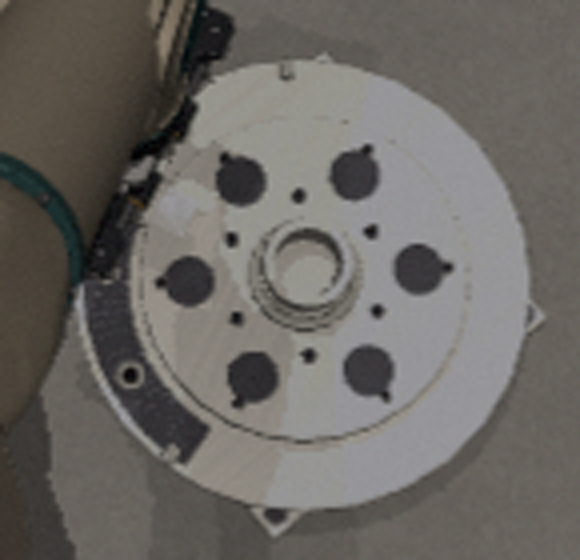

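The disc has turned about 24° and the cup is still seated at crop (305,262). Lowering, loosening the fingers to about 34 mm, then checking.

```bash
python3 -m creep '[0.002,0,0,0,0,0,0, 0.001,0,0,0,0,0,0.1, 0,0,0,0,0,0,0.36, 0,0,0,0,0,0,0.36, 0.003,0,0,0,0,0,0.36, 0.002,0,0,0,0,0,0.36, 0,0,0,0,0,0,0.36]' 20
python3 - <<'E'
from h import *
p=cam('wrist');cv2.imwrite('pics/w3.png',p['img'])
E
```

```text
time: 9.9
tcp_pos: [0.6239, 0.0244, 0.2879]
orientation: [[-0.001, 0.886, -0.463], [-0.0, -0.463, -0.886], [-1.0, -0.001, 0.0]]
ft_force: [0.3, 0.6, -0.6]
gripper_width: 0.0337
```

View pics/w3.png

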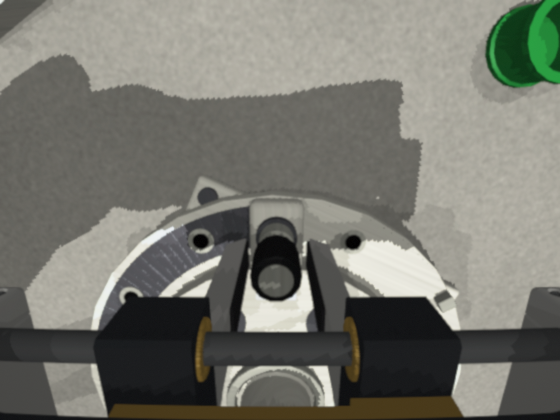

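The wrist view shows the loading hole at (353,241) and the next hole at (201,241), with the knob at 277 exactly between them. About 24° remains. Pushing most of it with the trailing finger, then feeling for the hole in small steps.

```bash
python3 -m creep '[0,-0.004,0,0,0,0,0.36, 0,-0.0047,0.0001,-0.333,0,0,0.36, 0,-0.0047,0.0001,-0.333,0,0,0.36, 0,-0.0047,0.0001,-0.333,0,0,0.36, 0,-0.0047,0.0001,-0.333,0,0,0.36]'
python3 -m creep '[0,-0.0047,0.0001,-0.333,0,0,0.36, 0,-0.0047,0.0001,-0.333,0,0,0.36, 0,-0.0047,0.0001,-0.333,0,0,0.36, 0,-0.0047,0.0001,-0.333,0,0,0.36, 0,0,0,0,0,0,0.36]'
python3 - <<'E'
from h import *
p=cam('wrist');cv2.imwrite('pics/w4.png',p['img'])
E
```

```text
time: 10.58
tcp_pos: [0.6046, 0.0328, 0.2887]
orientation: [[0.006, 0.943, -0.334], [-0.002, -0.334, -0.943], [-1.0, 0.006, 0.0]]
ft_force: [5.2, -2.6, -4.4]
gripper_width: 0.0337
time: 11.2
tcp_pos: [0.5859, 0.0382, 0.289]
orientation: [[0.003, 0.98, -0.201], [-0.001, -0.201, -0.98], [-1.0, 0.003, 0.0]]
ft_force: [1.9, -1.3, 1.5]
gripper_width: 0.0338
```

View pics/w4.png

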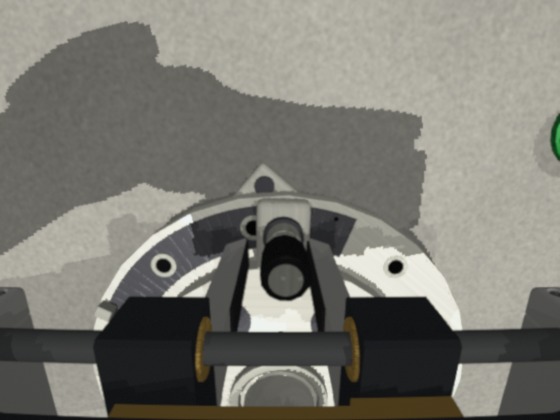

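The knob is against the trailing finger and the hole is peeping out at (250,227), about 9° ahead. Going 4° more at slower speed.

```bash
python3 -m creep '[0,-0.0024,0,-0.167,0,0,0.36, 0,-0.0024,0,-0.167,0,0,0.36, 0,-0.0024,0,-0.167,0,0,0.36, 0,-0.0024,0,-0.167,0,0,0.36]'
python3 -m creep '[0,-0.001,0,-0.07,0,0,0.36, 0,-0.001,0,-0.07,0,0,0.36]'
```

```text
time: 11.75
tcp_pos: [0.5774, 0.0396, 0.2889]
orientation: [[0.006, 0.991, -0.132], [-0.002, -0.132, -0.991], [-1.0, 0.006, 0.001]]
ft_force: [7.3, -2.5, -1.2]
gripper_width: 0.0339
time: 12.0
tcp_pos: [0.5754, 0.0399, 0.2889]
orientation: [[0.006, 0.993, -0.118], [-0.002, -0.118, -0.993], [-1.0, 0.006, 0.001]]
ft_force: [4.5, -2.9, -0.7]
gripper_width: 0.0335
```

Run:
```python
from h import *
p=cam('wrist');cv2.imwrite('pics/w5.png',p['img'])
print(env.sense()['ft_force'])
m=env.regions_of(p,'knob')
for r in m[:2]:
    v,u=np.nonzero(r['mask']);print(r['confidence'],u.min(),u.max(),v.min(),v.max())
    q=cloud(p,r['mask']);print(np.percentile(q[:,2],[50,80,90,97]))
```

```text
[ 6.2378 -2.5173  0.7257]
0.6 260 311 235 300
[0.1245 0.1258 0.1263 0.1268]
```

The knob top is at 0.1265, so it is riding on the track, with about 5 N of drag. Creeping on in 2 mm bites, watching force and knob height.

```bash
cat > kz.py <<'E'
from h import *
p=cam('wrist');s=env.sense();print('f_t',s['ft_force']@s['orientation'],s['ft_force'])
for r in env.regions_of(p,'knob')[:1]:
    print(r['confidence'],np.percentile(cloud(p,r['mask'])[:,2],[50,90,97]))
cv2.imwrite('pics/k%05d.png'%int(s['time']*100),p['img'])
E
python3 -m creep '[0,-0.001,0,-0.07,0,0,0.36, 0,-0.001,0,-0.07,0,0,0.36]' && python3 kz.py
```

```text
time: 12.35
tcp_pos: [0.5734, 0.0402, 0.2889]
orientation: [[0.006, 0.995, -0.103], [-0.002, -0.103, -0.995], [-1.0, 0.006, 0.001]]
ft_force: [5.9, -3.6, -1.6]
gripper_width: 0.0339
f_t [-0.7768  4.808   2.7507] [ 4.4954 -3.2298  0.8043]
0.91 [0.1246 0.1263 0.1268]
```

```bash
python3 -m creep '[0,-0.001,0,-0.07,0,0,0.36, 0,-0.001,0,-0.07,0,0,0.36]' && python3 kz.py
```

```text
time: 12.7
tcp_pos: [0.5703, 0.0409, 0.2884]
orientation: [[0.002, 0.996, -0.088], [-0.0, -0.088, -0.996], [-1.0, 0.002, 0.0]]
ft_force: [0.7, -0.8, -0.5]
gripper_width: 0.0336
f_t [ 0.7246 -0.6022 -0.5329] [-0.5545  0.584  -0.7234]
0.58 [0.1219 0.1236 0.124 ]
```

The force vanished and the knob is dropping. Holding still to re-measure.

```bash
python3 -m creep '[0,0,0,0,0,0,0.36, 0,0,0,0,0,0,0.36]' && python3 kz.py; ls pics | tail -3; cp pics/$(ls pics|grep ^k|tail -1) pics/kl.png
```

```text
time: 13.05
tcp_pos: [0.5692, 0.0415, 0.2879]
orientation: [[-0.002, 0.996, -0.088], [0.0, -0.088, -0.996], [-1.0, -0.002, -0.0]]
ft_force: [-0.2, 0.1, -0.4]
gripper_width: 0.0338
f_t [-0.1495 -0.1565  0.0685] [-0.1617 -0.0545  0.1497]
0.7 [0.1163 0.118  0.1185]
w3.png
w4.png
w5.png
```

View pics/kl.png

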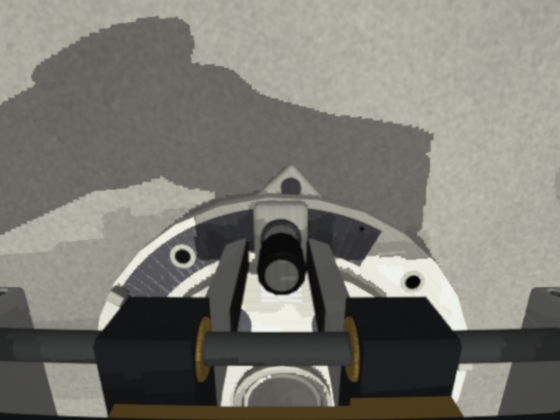

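The knob dropped 8.3 mm to 0.1185, the force is zero, and the wrong hole is still ahead at (182,256). The pin is in the first hole, so I'm opening and retreating upward.

```bash
python3 -m creep '[0,0,0,0,0,0,0.5, 0,0,0,0,0,0,0.6, -0.03,0,0,0,0,0,0.6, -0.04,0,0,0,0,0,0.6, -0.04,0,0,0,0,0,0.6, 0,0,0,0,0,0,0.6, 0,0,0,0,0,0,0.6]'
python3 - <<'E'
from h import *
p=cam('wrist')
r=env.regions_of(p,'knob')[0];q=cloud(p,r['mask']);print(r['confidence'],np.percentile(q[:,2],[50,90,97]))
t=q[q[:,2]>np.percentile(q[:,2],90)-.004];e,rr=cv2.minEnclosingCircle(t[:,:2].astype(np.float32));print(e,rr)
v=np.array(e)-[.558,-.0945];print(np.degrees(np.arctan2(v[1],v[0])),np.hypot(*v))
for r in env.search_frame(p,'workpiece')[:3]: print(r['confidence'],world(p,r['centre']))
print(env.sense()['ft_force'])
cv2.imwrite('pics/end.png',p['img'])
E
```

```text
time: 14.02
tcp_pos: [0.5693, 0.0413, 0.3976]
orientation: [[-0.001, 0.996, -0.088], [0.0, -0.088, -0.996], [-1.0, -0.001, -0.0]]
ft_force: [0.4, 0.5, 0.2]
gripper_width: 0.0563
0.83 [0.1165 0.1181 0.1186]
(0.5721535086631775, 0.04179878160357475) 0.012890243902802467
84.07155214624555 0.13703167398122817
0.97 [0.8429 0.0537 0.025 ]
0.66 [ 0.5615 -0.0717  0.0854]
[-0.5812  0.7632 -0.7557]
```

View pics/end.png

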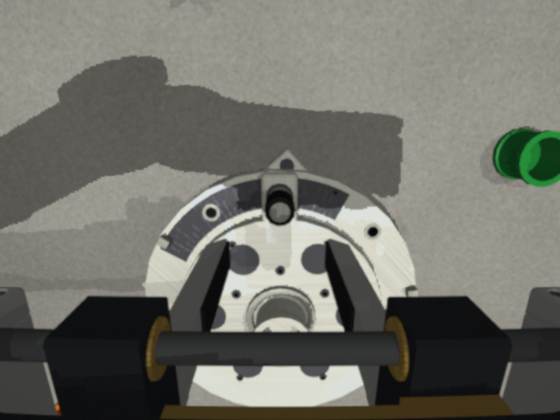

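Run:
```python
from h import *
p=cam('wrist');print('knob (start 0.1169)',knob_meas(p,(.572,.0418)))
p=cam('top');c=cloud(p,np.ones(p['z_map'].shape,bool))
w=c[(c[:,2]>.10)&(np.hypot(c[:,0]-.56,c[:,1]+.098)<.04)];print('cup (start .5569 -.0933 .1089)',w.mean(0))
env.hand_in()
```

```text
knob (start 0.1169) (743, array([0.572 , 0.0418]), 0.012869537808001041, np.float64(0.11687928376610146), array([0.5722, 0.0423, 0.1169]))
cup (start .5569 -.0933 .1089) [ 0.5563 -0.0936  0.1091]
the job is handed in; nothing more can be done
```

The table is indexed to the next hole and the pin is home. The job was handed in at about 14 s of the 58 s allowed; it reports no verdict.

I pinched the knob and pulled it 10.9 mm; the roughly 10 N pull matched the spring. I swung the table about 24° counter-clockwise with the pin held out, then loosened the fingers so the pin rode on the track. I pushed the knob on with the trailing finger and felt for the hole in 2 mm bites until the pin dropped in at about 47° (0.82 rad). Then I opened the fingers and backed straight up.

Last checks:
- **Pin:** the knob top was at 0.1169 m, the same as at the start with the pin home.
- **Hole:** the second, wrong hole was still visible ahead of the knob, so the pin is in the first one.
- **Cup:** it was within 1 mm of where it started.
- **Forces:** the sideways force during the swing and push stayed under about 8 N in every reading (taken at the end of each move), and was about zero once the fingers were clear.
- **Not measured:** I did not re-measure the tray cups and the screwdriver, but the arm worked nowhere near them.

One disagreement: my image estimate put the hole at about 49°, 2° from where the pin dropped, which is within the camera error.

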